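# Turn a working board until it drops onto its studs

## Robot

A 6-joint arm with a two-finger parallel gripper is mounted at the origin on the work surface. World frame = base frame: x ahead of the robot, y to its left, z up, the work surface at z = 0. Lengths are in mm, angles in rad, forces in N, time in s.
With the tool pointing down it reaches from about 350 to 875 mm from the base axis. Payload 4.2 kg.
Tool frame: the origin (TCP) lies at the very end of the fingers, on their centre line; the grasp point (between the pads) lies arm.hold_point_z behind it (arm.hold_point_z is the distance from the TCP to the grasp point, in mm); z points along the fingers, y is the direction in which the jaws open and shut (so a half turn about z gives the same grasp; the last joint's range is limited). The gripper opens to 85 mm and grips with 20 to 120 N. Pads are 22 mm wide; open, the fingers measure 114 mm over their backs; the gripper's body (76 mm by 85 mm) begins 54 mm behind the grasp point. The pads swing forward as they close: fully open they stand 13 mm farther back than shut.
Start: joints at [-0.983, 0.385, 0.008, 0, -1.194, -0.259], TCP at [201.832, -591.492, 231.312] pointing down, gripper open.
Joint ranges: [-3.14, 3.14], [-1.21, 2.06], [-1.07, 1.41], [-3.16, 2.05], [-2.99, -0.16], [-3.1, 3.1]. Speed limits (rad/s): [2.79, 2.79, 3.14, 3.14, 3.14, 3.14].

## Interface

Orientations are given as a unit quaternion [x, y, z, w].
In Python, from bench import arm gives the robot as it stands.
- The arm moves only by the tool step_arm, never from a script. Its argument "series" is a list of rows, each a list of 6 numbers: the shift along the world's x, y, z scaled (see below), then the turn, a rotation vector about the world's x, y, z scaled (see below). A call has 1 to 12 rows; each row is the pose to reach, as a shift and turn from the pose commanded when the call began; what a row does not reach only later rows make up. The controller multiplies each number of a shift by 400 mm and each number of a turn by pi/2 rad. A row lasts 1/12 s, in which the tool goes at most 41.7 mm and 7.16 degrees, less where a joint would pass 70% of its speed; a pose out of reach is approached as far as the arm can. A call with a number of a shift or a turn outside -1 to 1 is refused whole. A call with a gripper value outside its range is refused whole. "jaw" is the opening, from -1 (shut) to 1 (fully open), set as the call begins (left out, the last holds). The fingers move at their own pace and stop on an object; the grip force is fixed at half the most. Time passes only in rows, so rows that repeat a pose let the fingers close. It gives the time, the measured TCP pose, the force and the opening at its end, in the units of the state.
- arm.read_state(): the state, without advancing time (a new reading comes with each control period).
- arm.get_image(name): name is "side" or "top"; returns a dict with "image" (480x640x3 uint8, red, green, blue), "camera_matrix" (3x3 intrinsics, pixels), "world_from_camera" (4x4, takes a point from camera to world coordinates). Camera axes: x right, y up, looking along -z (the intrinsics and any distortion apply to the point x, -y, -z); pixel columns grow to the right and rows downward; lengths in mm; the calibration is good to about 2 mm. A picture is of the moment at which its call begins. There is no depth.
- arm.job_done(): hands the job in, once; it reports no verdict.
The state is a dict: "clock": time; "joints": joint angles; "joint_vel": joint speeds; "joint_efforts": joint torques, N m; "position": TCP position; "ee_rot": TCP orientation; "contact_force": force on the tool from outside, world axes, zero at the start; "wrist_torque": the same for the moment, N m; "gripper_width": finger opening in mm.
Only numpy, scipy, OpenCV 4.12 (cv2) and the standard library are available. Lean on these libraries where they do the work, as an engineer would, in place of code of your own. Each camera call takes 0.05 s, during which the arm holds its last target.

## Task

The round working board sits loose on top of the hidden studs of the locked modelling turntable, with a freshly made paper bowl drying on it. Turn the board gently about its middle, feeling for the place where its holes meet the studs, until it drops and lies fully home and level on the turntable head, then let go. Do not lift the board off or force it against the studs, leave the bowl standing in the middle of the board, and leave the things around the turntable where they are.

Things in the scene. Friction and masses are not known exactly. Their poses are not given: they have to be found in the camera images.
- stand: Modelling turntable, fixed, locked (does not turn): dark round foot 170 mm across, column, flat aluminium head 190 mm across, its top 70 mm above the table. In the middle of the head a hub, 30 mm across, 14 mm high. Origin: on the hub axis at table height; z up.
- head (a point): Centre of the turntable head's top face. Around it, on a circle of 60 mm radius, stand four equally spaced steel studs 12 mm in diameter, 8 mm high, tips slightly bevelled, hidden under the board. The angle of the studs differs each time, is not given and does not follow these axes.
- board: Loose round wooden board, 220 mm across, 24 mm thick in all (8 mm disc over a 140 mm square pad 16 mm thick), about 0.7 kg. In its underside, unseen: a 32 mm centre hole and four 14.6 mm holes on a 60 mm radius circle at 45, 135, 225, 315 degrees from its x axis, all 16 mm deep. Origin: centre of the underside, z up; top face 24 mm above it.
- board_top (a point): Centre of the board's top face. At first the board's centre hole is already over the hub and it rests on the stud tips, underside 8 mm above the head. Turned either way, within 75 degrees the holes meet the studs and it drops 8 mm by its weight (or a light press); then the studs stop further turning (play about 1 degree).
- peg_a (a point): Centre, half-way up, of one of two upright wooden turning pegs fixed on the board's top face: 16 mm in diameter, 30 mm tall, 88 mm from the board's centre along the board's +x. The pegs are there to push (or hold) when turning the board.
- peg_b (a point): Centre, half-way up, of the other, equal turning peg, 88 mm from the board's centre along the board's -x.
- bowl: Paper-pulp bowl, 90 mm across at the rim, 38 mm high, 70 g, standing loose in the middle of the board's top. Origin: centre of its underside, z up.
- cup: Bystander: white plastic mixing cup, 84 mm across, 65 mm tall, standing beside the turntable. Origin: centre of its underside.
- paste: Bystander: clear lidded paste jar, 68 mm across, 75 mm tall. Origin: centre of its underside.
- flatbrush: Bystander: brush 180 mm long lying on the table beyond the turntable. Origin: centre of its underside.
Not all that is in view belongs to the job. Of the things like the stand, leave any that is green; of the rest the smaller one is meant. There is more than one size of the bowl; the job needs the larger.

How it is judged:
By the outcome, as a careful person would: the job done as asked, in the order asked, and still so for the second after the job is handed in, with the robot touching nothing.
It also fails if it takes over 45 s, if anything falls off the work surface, if the arm or the gripper's body presses on something with over 40 N, if the wrist force passes 120 N, or if a joint passes its speed limit or range.

## Working session

There is one attempt and no reset: what is moved stays moved. The work goes in short steps, Python scripts to look and compute and a tool call to move; the robot and the scene stay as the last step left them, time stands still between calls to the robot, and variables do not carry over. Pictures are saved under pics/ and viewed, and the job is handed in when it is done.

Besides the shell and the picture viewer there is one more tool, called after "Request:" as name(argument=value, ...), one argument or row to a line, values as JSON. step_arm: Moves the arm, as the interface text tells. Shifts and turns lie within -1 to 1; 1 stands for 400 mm of shift or pi/2 rad of turn. Its arguments: {"type":"object","properties":{"series":{"type":"array","items":{"type":"array","items":{"type":"number","minimum":-1,"maximum":1}}},"jaw":{"type":"number"}},"required":["series"]}

```bash
ls; mkdir -p pics; python3 - <<'E'
from bench import arm
import cv2
s=arm.read_state(); print(s); print(arm.hold_point_z)
for n in("side","top"):
    d=arm.get_image(n); cv2.imwrite(f"pics/{n}0.png",d["image"][:,:,::-1]); print(n,d["camera_matrix"],d["world_from_camera"],[k for k in d])
E
```

```text
pics
{'clock': 0.0, 'joints': array([-9.83433556e-01,  3.85564115e-01,  6.62259945e-03, -5.28513054e-04,
       -1.19402590e+00, -2.58595361e-01]), 'joint_vel': array([ 1.44441513e-03, -1.18482424e-04,  8.69686851e-04, -1.61922866e-04,
        8.51574151e-04,  3.58933419e-05]), 'joint_efforts': array([-1.92440006e-03, -3.92288196e+01,  1.88400275e+01,  4.18625593e+00,
       -4.70417464e-03, -5.72284875e-06]), 'position': array([ 201.62527937, -590.9539087 ,  230.2113984 ]), 'ee_rot': array([-1.63548095e-01,  9.86534734e-01,  1.09069449e-03, -2.21623309e-04]), 'contact_force': array([ 0.11087965, -0.50711631,  0.24694538]), 'wrist_torque': array([0.0199981 , 0.05779705, 0.02287059]), 'gripper_width': 85.429834190859}
18.700000000000003
side [[459.29319939   0.         316.2429584 ]
 [  0.         459.29319939 243.5138628 ]
 [  0.           0.           1.        ]] [[-6.84736215e-01  3.79540226e-01 -6.22161983e-01 -6.91523236e+01]
 [-7.28576158e-01 -3.35765204e-01  5.97024714e-01  6.37191911e+02]
 [ 1.76945494e-02  8.62096830e-01  5.06434555e-01  5.70372980e+02]
 [ 0.00000000e+00  0.00000000e+00  0.00000000e+00  1.00000000e+00]] ['image', 'camera_matrix', 'world_from_camera']
top [[603.4476301    0.         327.04518137]
 [  0.         603.4476301  234.33920726]
 [  0.           0.           1.        ]] [[-2.50547357e-02  9.86793825e-01 -1.60031892e-01  3.34603220e+02]
 [-9.99577083e-01 -2.23650532e-02  1.85865651e-02  8.91854950e+01]
 [ 1.47619859e-02  1.60429893e-01  9.86936844e-01  1.33772335e+03]
 [ 0.00000000e+00  0.00000000e+00  0.00000000e+00  1.00000000e+00]] ['image', 'camera_matrix', 'world_from_camera']
```

View pics/top0.png

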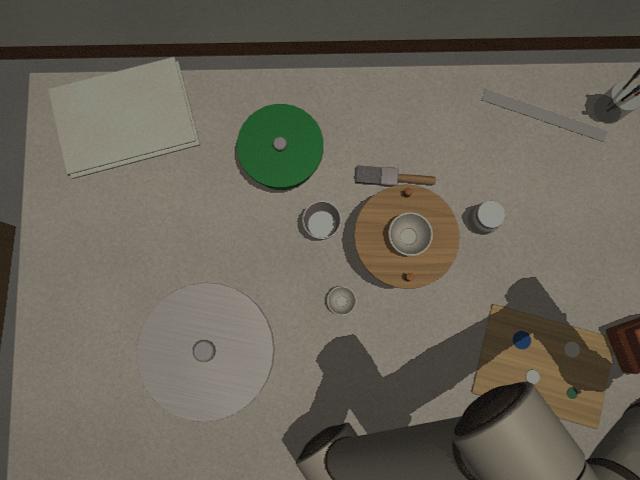

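View pics/side0.png

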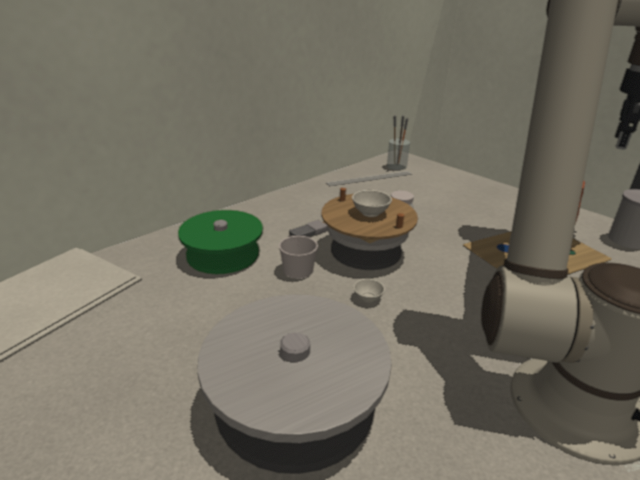

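The top view shows the board disc at about (407,237) and its two pegs at about (408,191) and (409,277). The bowl is at (410,235), the cup at (321,220), the paste jar at (488,217) and the brush at (395,178). The green and large turntables are decoys. The side view agrees.

```bash
cat > h.py <<'E'
import numpy as np, cv2
from bench import arm
def ray(d,u,v):
    K=d["camera_matrix"];T=d["world_from_camera"]
    p=np.array([(u-K[0,2])/K[0,0],-(v-K[1,2])/K[1,1],-1.])
    return T[:3,3],T[:3,:3]@p
def onz(d,u,v,z):
    o,r=ray(d,u,v); return o+r*(z-o[2])/r[2]
def proj(d,P):
    T=d["world_from_camera"];K=d["camera_matrix"]
    c=T[:3,:3].T@(np.asarray(P,float)-T[:3,3]); return np.array([K[0,0]*c[0]/-c[2]+K[0,2],K[1,1]*-c[1]/-c[2]+K[1,2]])
def crop(d,u0,v0,u1,v1,s,name):
    cv2.imwrite(name,cv2.resize(d["image"][v0:v1,u0:u1,::-1],None,fx=s,fy=s,interpolation=cv2.INTER_CUBIC))
E
python3 - <<'E'
from h import *
d=arm.get_image("top"); im=d["image"]; hsv=cv2.cvtColor(im,cv2.COLOR_RGB2HSV)
crop(d,340,160,520,310,4,"pics/topc.png")
s=arm.get_image("side"); crop(s,270,170,430,290,5,"pics/sidec.png")
for v,u in((237,380),(191,408),(277,409),(270,380)): print(u,v,hsv[v,u])
m=((hsv[...,0]<22)&(hsv[...,1]>90)).astype(np.uint8)*255
m[:,:345]=0;m[:,470:]=0;m[:165]=0;m[295:]=0
m2=cv2.morphologyEx(m,cv2.MORPH_OPEN,np.ones((9,9)))
c=max(cv2.findContours(m2,0,2)[0],key=cv2.contourArea)
e=cv2.fitEllipse(cv2.convexHull(c)); print(e, onz(d,*e[0],102), "diam",max(e[1])/603*1236)
E
```

```text
380 237 [ 15 119 118]
408 191 [ 12 156 116]
409 277 [ 12 151 120]
380 270 [ 16 121 129]
((406.32525634765625, 236.10250854492188), (102.95651245117188, 105.54724884033203), 122.6712875366211) [527.53161557 -98.71133544 102.        ] diam 216.34560458814326
```

View pics/topc.png

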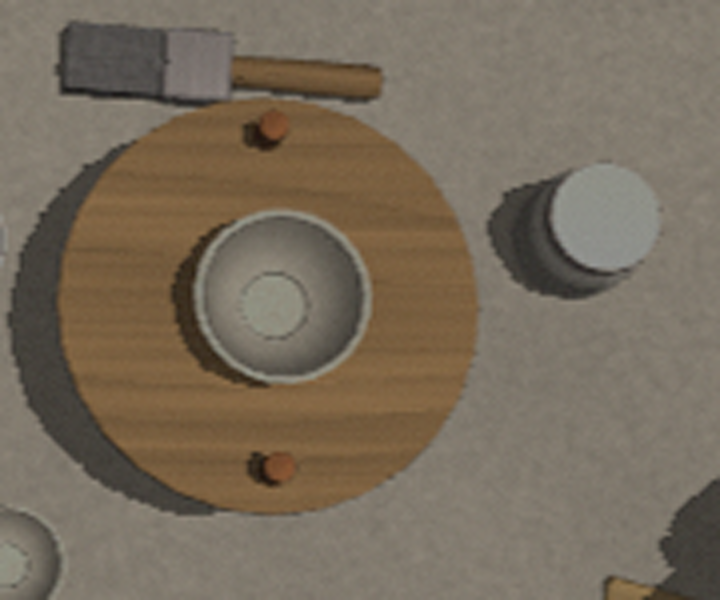

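View pics/sidec.png

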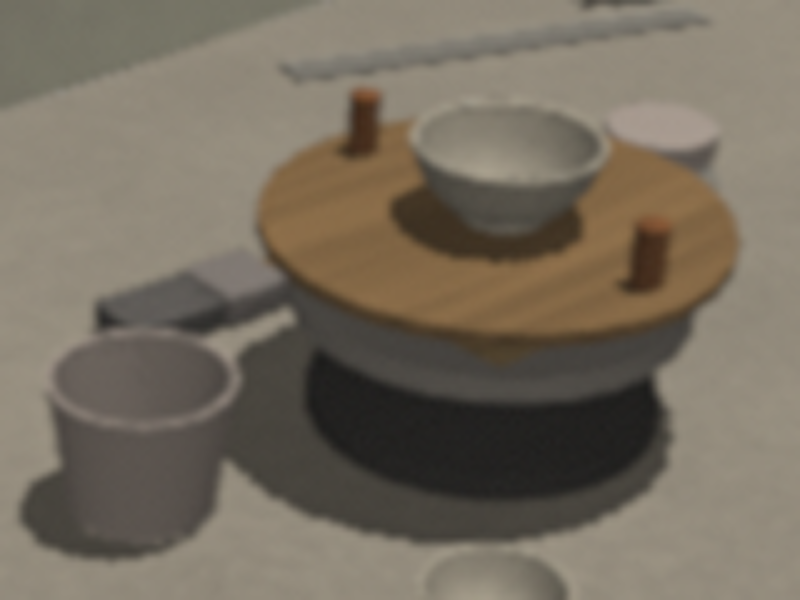

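```bash
cat > pegs.py <<'E'
from h import *
def blobs(d,box,sat=140):
    hsv=cv2.cvtColor(d["image"],cv2.COLOR_RGB2HSV)
    m=((hsv[...,0]<14)&(hsv[...,1]>sat)).astype(np.uint8)*255
    k=np.zeros_like(m);u0,v0,u1,v1=box;k[v0:v1,u0:u1]=m[v0:v1,u0:u1]
    n,l,st,c=cv2.connectedComponentsWithStats(k)
    return [(st[i],c[i],l==i) for i in range(1,n) if st[i][4]>15]
E
python3 - <<'E'
from pegs import *
d=arm.get_image("top"); s=arm.get_image("side")
for n,x,b in(("top",d,(350,180,465,292)),("side",s,(318,175,422,240))):
    for st,c,_ in blobs(x,b): print(n,st,c, onz(x,*c,127 if n=="top" else 117))
# board ellipse, better
im=d["image"];hsv=cv2.cvtColor(im,cv2.COLOR_RGB2HSV)
m=((hsv[...,0]<25)&(hsv[...,1]>85)&(hsv[...,2]>70)).astype(np.uint8)*255
k=np.zeros_like(m);k[188:292,350:465]=m[188:292,350:465]
k=cv2.morphologyEx(k,cv2.MORPH_OPEN,np.ones((5,5)))
c=max(cv2.findContours(k,0,1)[0],key=cv2.contourArea)
h=cv2.convexHull(c)[:,0]; P=np.array([onz(d,u,v,102)[:2] for u,v in h if v>192])
A=np.c_[2*P,np.ones(len(P))];q=np.linalg.lstsq(A,(P**2).sum(1),rcond=None)[0];print(q[:2],np.sqrt(q[2]+q[0]**2+q[1]**2))
# bowl rim
m=((hsv[...,1]<60)&(hsv[...,2]>60)).astype(np.uint8)*255
k=np.zeros_like(m);k[205:265,375:440]=m[205:265,375:440];k=cv2.morphologyEx(k,cv2.MORPH_OPEN,np.ones((3,3)))
c=max(cv2.findContours(k,0,1)[0],key=cv2.contourArea);e=cv2.fitEllipse(cv2.convexHull(c));print("bowl",e,onz(d,*e[0],140))
print(proj(d,[527,-98,70]),proj(s,[527,-98,70]))
E
```

```text
top [404 188   8   7  43] [407.81395349 190.81395349] [ 618.01245488 -102.34895174  127.        ]
top [405 273   9   8  46] [408.93478261 276.2826087 ] [441.61858669 -96.39143986 127.        ]
side [341 189   4  11  31] [342.4516129  193.90322581] [ 617.09463932 -104.89544468  117.        ]
side [397 214   7  13  59] [399.55932203 219.71186441] [ 442.6246925 -100.9717277  117.       ]
[529.24817401 -99.00926142] 109.31066793066448
bowl ((410.06341552734375, 233.63600158691406), (42.89911651611328, 44.52792739868164), 113.74030303955078) [ 526.45778117 -100.71410505  140.        ]
[403.83416941 238.7231099 ] [367.46770915 225.48071727]
```

Both views agree: centre about (529.5, -99.5), near peg about (441.5, -97), peg spacing 176.5 mm (176 expected). I'll straddle the near peg without gripping it and push it along the arc.

Request:
step_arm(
  series=[
    [0.3, 0.618, 0, 0, 0, -0.231],
    [0.3, 0.618, 0, 0, 0, -0.231],
    [0.3, 0.618, 0, 0, 0, -0.231],
    [0.3, 0.618, 0, 0, 0, -0.231],
    [0.3, 0.618, 0, 0, 0, -0.231],
    [0.3, 0.618, 0, 0, 0, -0.231],
    [0.3, 0.618, 0, 0, 0, -0.231],
    [0.3, 0.618, 0, 0, 0, -0.231],
  ],
  jaw=-0.25,
)

```text
clock: 0.97
position: [323.2, -340.7, 231.8]
ee_rot: [0.014, 1.0, 0.0, 0.001]
contact_force: [-0.7, -0.2, -0.3]
gripper_width: 32.1
```

Request:
step_arm(
  series=[
    [0.3, 0.618, 0, 0, 0, 0],
    [0.3, 0.618, 0, 0, 0, 0],
    [0.3, 0.618, 0, 0, 0, 0],
    [0.3, 0.618, 0, 0, 0, 0],
    [0.3, 0.618, 0, 0, 0, 0],
    [0.3, 0.618, 0, 0, 0, 0],
    [0.3, 0.618, 0, 0, 0, 0],
    [0.3, 0.618, -0.15, 0, 0, 0],
    [0.3, 0.618, -0.15, 0, 0, 0],
    [0.3, 0.618, -0.15, 0, 0, 0],
  ],
)

```text
clock: 1.8
position: [438.9, -96.8, 167.4]
ee_rot: [0.017, 1.0, -0.0, -0.005]
contact_force: [-0.7, -0.6, -0.1]
gripper_width: 32.1
```

```bash
python3 - <<'E'
from h import *
s=arm.get_image("side");d=arm.get_image("top"); crop(s,270,120,430,240,5,"pics/s1.png"); crop(d,340,160,520,310,4,"pics/t1.png")
st=arm.read_state();print(st["position"],st["joints"],st["gripper_width"],st["contact_force"])
E
```

```text
[442.11225211 -97.49212366 171.58870249] [ 1.44247693e-01  1.49135384e-01 -4.85462527e-01  9.68981211e-04
 -9.36870207e-01 -1.74938694e+00] 31.885552665651588 [-0.32240646  0.42705722  0.86323525]
```

View pics/s1.png

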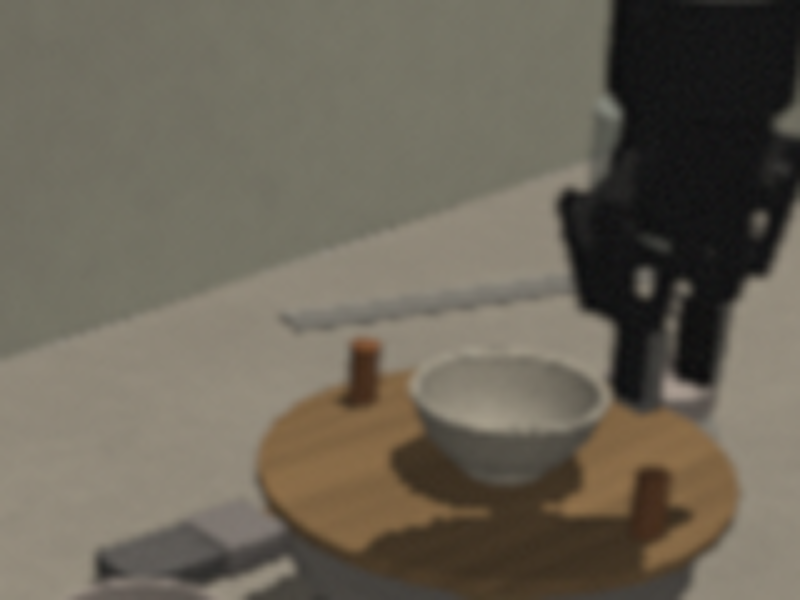

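View pics/t1.png

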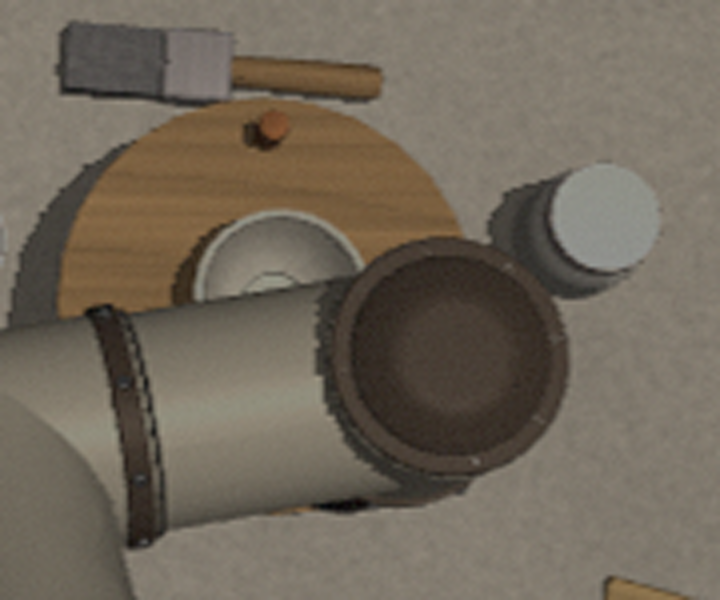

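```bash
python3 - <<'E'
from h import *
s=arm.get_image("side")
for P in([442.1,-97.5,171.6],[442.1,-97.5,178],[441.5,-97,132],[441.5,-100,132],[441.5,-97,102]):
    u,v=proj(s,P); print(P,(u-270)*5,(v-120)*5)
E
```

```text
[442.1, -97.5, 171.6] 657.9706632673407 385.3414815060812
[442.1, -97.5, 178] 659.6905904422451 371.29192423531106
[441.5, -97, 132] 647.9772284795067 471.0315886799336
[441.5, -100, 132] 652.3381544502081 468.93862914066915
[441.5, -97, 102] 640.3748975607571 533.070642193427
```

Request:
step_arm(
  series=[
    [0, 0, -0.03, 0, 0, 0],
    [0, 0, -0.06, 0, 0, 0],
    [0, 0, -0.08, 0, 0, 0],
    [0, 0, -0.1, 0, 0, 0],
    [0, 0, -0.11, 0, 0, 0],
    [0, 0, -0.11, 0, 0, 0],
  ],
)

```text
clock: 2.45
position: [441.7, -97.3, 127.0]
ee_rot: [0.017, 1.0, -0.0, -0.0]
contact_force: [-0.3, -0.3, 0.2]
gripper_width: 31.9
```

```bash
python3 - <<'E'
from h import *
s=arm.get_image("side"); crop(s,290,140,430,245,5.5,"pics/s2.png")
st=arm.read_state();print(st["position"],st["contact_force"])
E
```

```text
[442.01200765 -97.28377229 127.46758803] [ 1.23355984  0.72901707 -0.44998462]
```

View pics/s2.png

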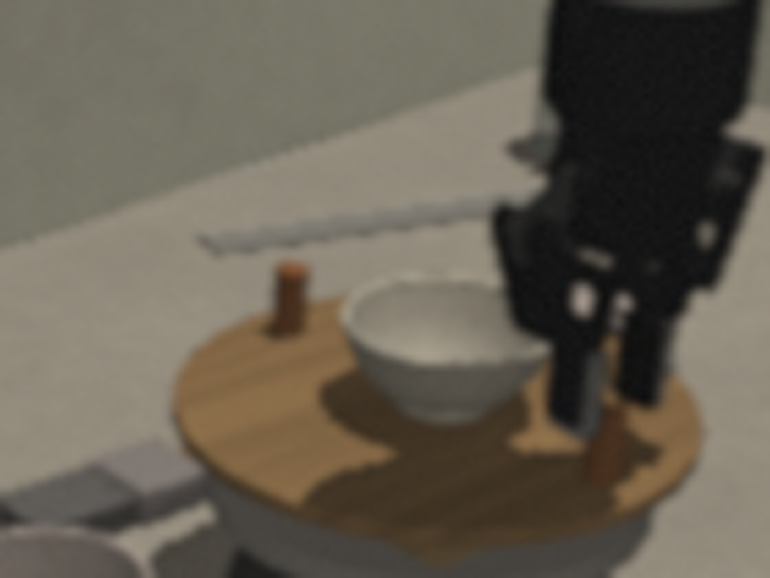

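Fingers straddle the peg: the gap centre is about column 608 of the crop and the peg top is at (607,405). Next I lower and narrow the jaw to about 24 mm.

Request:
step_arm(
  series=[
    [0, 0, -0.015, 0, 0, 0],
    [0, 0, -0.03, 0, 0, 0],
    [0, 0, -0.045, 0, 0, 0],
    [0, 0, -0.045, 0, 0, 0],
  ],
)

```text
clock: 2.83
position: [440.9, -97.1, 108.0]
ee_rot: [0.017, 1.0, -0.0, -0.001]
contact_force: [-0.6, 0.3, 0.1]
gripper_width: 32.0
```

Request:
step_arm(
  series=[
    [0, 0, 0, 0, 0, 0],
    [0, 0, 0, 0, 0, 0],
  ],
  jaw=-0.42,
)

```text
clock: 3.0
position: [442.0, -97.1, 109.3]
ee_rot: [0.017, 1.0, -0.0, -0.0]
contact_force: [0.4, 0.7, -0.3]
gripper_width: 24.6
```

```bash
python3 - <<'E'
from h import *
s=arm.get_image("side"); crop(s,290,140,430,245,5.5,"pics/s3.png")
st=arm.read_state();print(st["position"],st["contact_force"],st["gripper_width"])
# plan: per-angle offsets from start command
C=np.array([529.5,-99.5]); P0=np.array([441.5,-97.]); r=P0-C
for a in list(range(0,82,3))+[13,14,16]:
    t=np.radians(a); R=np.array([[np.cos(t),-np.sin(t)],[np.sin(t),np.cos(t)]])
    print(a,np.round((R@r-r)/400,4),round(a/90,4))
E
```

```text
[442.03698264 -97.07874057 109.45342625] [0.12224801 1.0385264  0.05397082] 24.662355130329498
0 [0. 0.] 0.0
3 [-0.     -0.0115] 0.0333
6 [ 0.0006 -0.023 ] 0.0667
9 [ 0.0017 -0.0345] 0.1
12 [ 0.0035 -0.0459] 0.1333
15 [ 0.0059 -0.0572] 0.1667
18 [ 0.0088 -0.0683] 0.2
21 [ 0.0124 -0.0793] 0.2333
24 [ 0.0165 -0.09  ] 0.2667
27 [ 0.0211 -0.1006] 0.3
30 [ 0.0263 -0.1108] 0.3333
33 [ 0.0321 -0.1208] 0.3667
36 [ 0.0383 -0.1305] 0.4
39 [ 0.0451 -0.1398] 0.4333
42 [ 0.0523 -0.1488] 0.4667
45 [ 0.06   -0.1574] 0.5
48 [ 0.0681 -0.1656] 0.5333
51 [ 0.0767 -0.1733] 0.5667
54 [ 0.0856 -0.1806] 0.6
57 [ 0.0949 -0.1874] 0.6333
60 [ 0.1046 -0.1937] 0.6667
63 [ 0.1146 -0.1994] 0.7
66 [ 0.1248 -0.2047] 0.7333
69 [ 0.1353 -0.2094] 0.7667
72 [ 0.1461 -0.2136] 0.8
75 [ 0.157  -0.2171] 0.8333
78 [ 0.1681 -0.2201] 0.8667
81 [ 0.1794 -0.2226] 0.9
13 [ 0.0042 -0.0496] 0.1444
14 [ 0.005  -0.0534] 0.1556
16 [ 0.0068 -0.0609] 0.1778
```

View pics/s3.png

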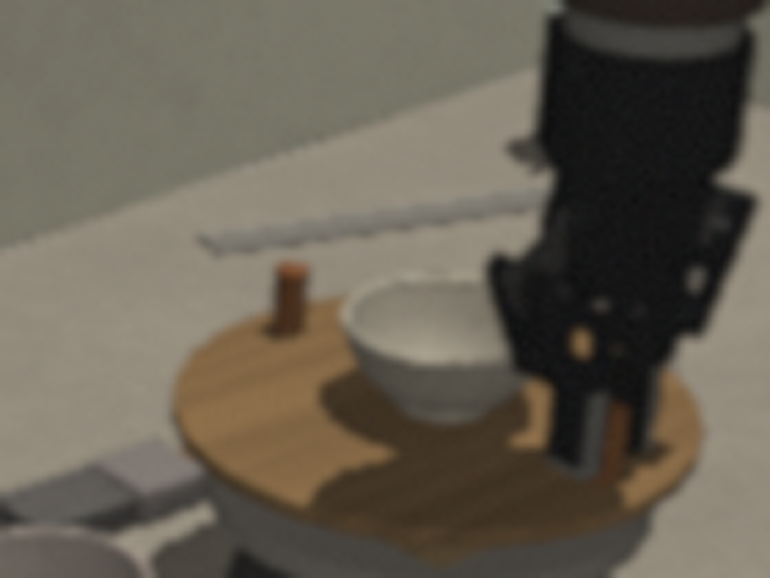

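Request:
step_arm(
  series=[
    [0, -0.0115, 0, 0, 0, 0.0333],
    [0.0006, -0.023, 0, 0, 0, 0.0667],
    [0.0017, -0.0345, 0, 0, 0, 0.1],
    [0.0035, -0.0459, 0, 0, 0, 0.1333],
    [0.0059, -0.0572, 0, 0, 0, 0.1667],
    [0.0059, -0.0572, 0, 0, 0, 0.1667],
  ],
)

```text
clock: 3.55
position: [444.7, -120.2, 109.6]
ee_rot: [-0.114, 0.993, -0.0, 0.0]
contact_force: [-0.3, 1.3, -0.9]
gripper_width: 24.9
```

```bash
cat > look.py <<'E'
import sys
from pegs import *
n=sys.argv[1]
s=arm.get_image("side"); d=arm.get_image("top"); crop(s,290,140,430,245,5.5,f"pics/s{n}.png"); crop(d,340,160,520,310,4,f"pics/t{n}.png")
st=arm.read_state();print(st["clock"],np.round(st["position"],1),np.round(st["contact_force"],1),np.round(st["wrist_torque"],2),np.round(st["joints"],2))
for m,x,b in(("top",d,(350,180,465,292)),("side",s,(318,175,422,240))):
    for q,c,_ in blobs(x,b): print(m,q,np.round(c,1), np.round(onz(x,*c,127 if m=="top" else 117),1))
E
python3 look.py 4
python3 - <<'E'
import numpy as np
C=np.array([529.5,-99.5]); P0=np.array([441.5,-97.]); r=P0-C
def f(a):
    t=np.radians(a); R=np.array([[np.cos(t),-np.sin(t)],[np.sin(t),np.cos(t)]]); return R@r/400
for s in range(15,84,6):
    print(s,[np.round(f(s+i)-f(s),4).tolist() for i in (1.5,3,4.5,6)])
E
```

```text
3.65 [ 444.3 -120.   109.5] [0.1 0.1 0.1] [-0.   -0.04  0.05] [ 0.09  0.24 -0.55  0.   -0.77 -1.44]
top [396 188   8   9  43] [399.5 191.7] [616.5 -85.2 127. ]
side [336 191   4  11  35] [337.5 196. ] [616.6 -87.4 117. ]
15 [[0.0014, -0.0056], [0.003, -0.0111], [0.0047, -0.0166], [0.0065, -0.0221]]
21 [[0.002, -0.0054], [0.0041, -0.0108], [0.0064, -0.0161], [0.0088, -0.0213]]
27 [[0.0025, -0.0052], [0.0052, -0.0103], [0.008, -0.0153], [0.0109, -0.0203]]
33 [[0.0031, -0.0049], [0.0063, -0.0097], [0.0096, -0.0144], [0.013, -0.019]]
39 [[0.0036, -0.0045], [0.0072, -0.009], [0.011, -0.0133], [0.0149, -0.0176]]
45 [[0.004, -0.0041], [0.0081, -0.0082], [0.0124, -0.0121], [0.0167, -0.0159]]
51 [[0.0044, -0.0037], [0.0089, -0.0073], [0.0135, -0.0107], [0.0182, -0.0141]]
57 [[0.0048, -0.0032], [0.0096, -0.0063], [0.0146, -0.0093], [0.0196, -0.0121]]
63 [[0.0051, -0.0027], [0.0103, -0.0053], [0.0155, -0.0077], [0.0208, -0.01]]
69 [[0.0053, -0.0021], [0.0107, -0.0042], [0.0162, -0.006], [0.0217, -0.0077]]
75 [[0.0055, -0.0016], [0.0111, -0.003], [0.0167, -0.0043], [0.0224, -0.0054]]
81 [[0.0057, -0.001], [0.0114, -0.0018], [0.0171, -0.0025], [0.0228, -0.0031]]
```

View pics/s4.png

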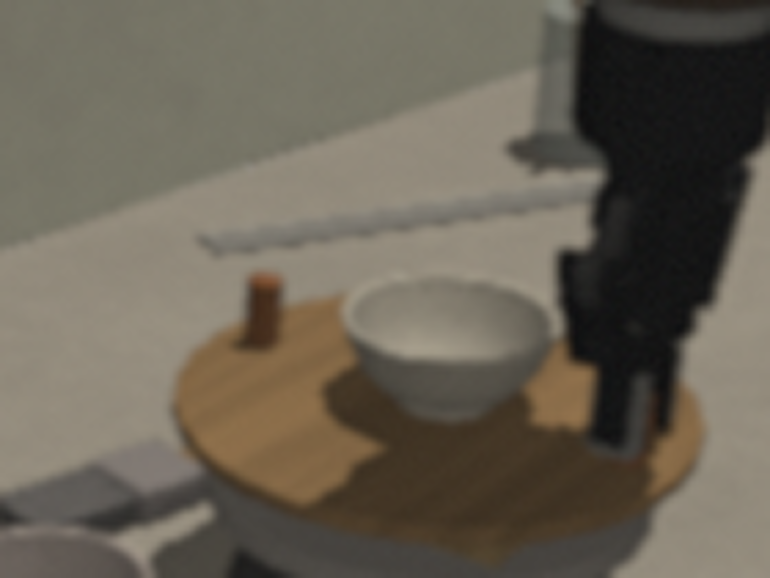

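Request:
step_arm(
  series=[
    [0.0014, -0.0056, 0, 0, 0, 0.0167],
    [0.003, -0.0111, 0, 0, 0, 0.0333],
    [0.0047, -0.0166, 0, 0, 0, 0.05],
    [0.0065, -0.0221, 0, 0, 0, 0.0667],
  ],
)

```text
clock: 3.98
position: [446.8, -128.2, 109.4]
ee_rot: [-0.166, 0.986, 0.0, 0.0]
contact_force: [-0.7, 3.0, 0.8]
gripper_width: 24.5
```

Request:
step_arm(
  series=[
    [0.002, -0.0054, 0, 0, 0, 0.0167],
    [0.0041, -0.0108, 0, 0, 0, 0.0333],
  ],
)

```text
clock: 4.15
position: [448.4, -132.5, 109.4]
ee_rot: [-0.191, 0.982, 0.0, 0.0]
contact_force: [-1.1, 3.0, 1.0]
gripper_width: 24.7
```

Request:
step_arm(
  series=[
    [0.0023, -0.0053, 0, 0, 0, 0.0167],
    [0.0047, -0.0105, 0, 0, 0, 0.0333],
  ],
)

```text
clock: 4.32
position: [450.3, -136.8, 109.4]
ee_rot: [-0.217, 0.976, 0.0, 0.0]
contact_force: [-1.0, 2.8, 1.8]
gripper_width: 24.6
```

Request:
step_arm(
  series=[
    [0.0025, -0.0052, 0, 0, 0, 0.0167],
    [0.0052, -0.0103, 0, 0, 0, 0.0333],
  ],
)

```text
clock: 4.48
position: [452.5, -140.9, 109.4]
ee_rot: [-0.242, 0.97, 0.0, 0.0]
contact_force: [-0.5, 3.5, 0.4]
gripper_width: 24.7
```

Request:
step_arm(
  series=[
    [0.0028, -0.005, 0, 0, 0, 0.0167],
    [0.0057, -0.01, 0, 0, 0, 0.0333],
  ],
)

```text
clock: 4.65
position: [454.7, -144.8, 109.4]
ee_rot: [-0.268, 0.964, 0.0, 0.0]
contact_force: [-1.7, 3.9, 0.5]
gripper_width: 24.8
```

Now at 33° commanded.

Request:
step_arm(
  series=[
    [0.0031, -0.0049, 0, 0, 0, 0.0167],
    [0.0063, -0.0097, 0, 0, 0, 0.0333],
  ],
)

```text
clock: 4.82
position: [457.1, -148.7, 109.3]
ee_rot: [-0.293, 0.956, 0.0, 0.0]
contact_force: [-0.0, 3.2, 0.2]
gripper_width: 24.6
```

Request:
step_arm(
  series=[
    [0.0033, -0.0047, 0, 0, 0, 0.0167],
    [0.0067, -0.0093, 0, 0, 0, 0.0333],
  ],
)

```text
clock: 4.98
position: [459.3, -152.7, 109.1]
ee_rot: [-0.318, 0.948, 0.0, -0.001]
contact_force: [-0.3, 0.4, 0.2]
gripper_width: 25.0
```

```bash
python3 look.py 5
```

```text
5.0833 [ 459.9 -153.   109.3] [-0.1  0.   0.3] [ 0.02 -0.03 -0.01] [ 0.01  0.28 -0.5   0.   -0.79 -0.94]
top [378 197   8   8  48] [381.5 200.7] [598.3 -47.2 127. ]
side [330 196   5  12  43] [331.8 201.8] [602.7 -54.6 117. ]
```

View pics/s5.png

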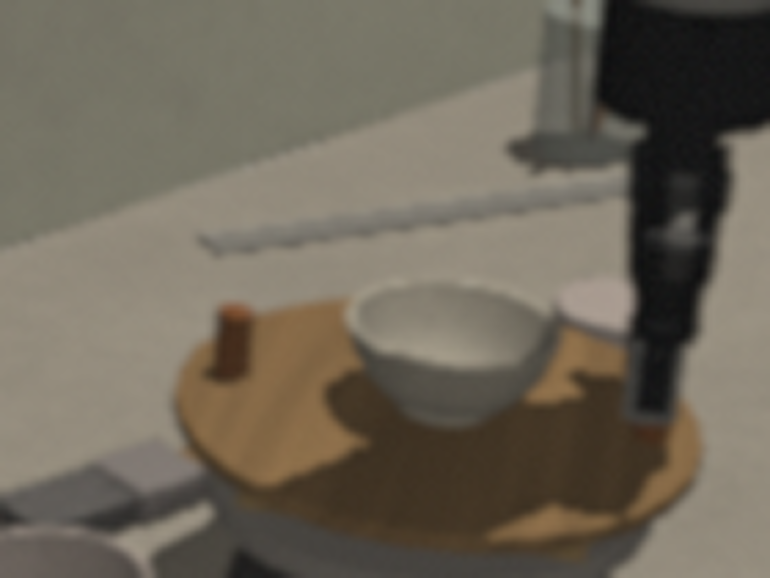

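```bash
python3 look.py 6
```

```text
5.1833 [ 459.9 -153.   109.4] [ 0.2 -0.3  0.5] [ 0.02 -0.02  0.05] [ 0.01  0.28 -0.5   0.   -0.79 -0.94]
top [378 197   8   8  39] [381.4 200.5] [598.8 -47.1 127. ]
side [329 200   5  12  42] [331.3 205.9] [587.8 -38.1 117. ]
```

View pics/s6.png

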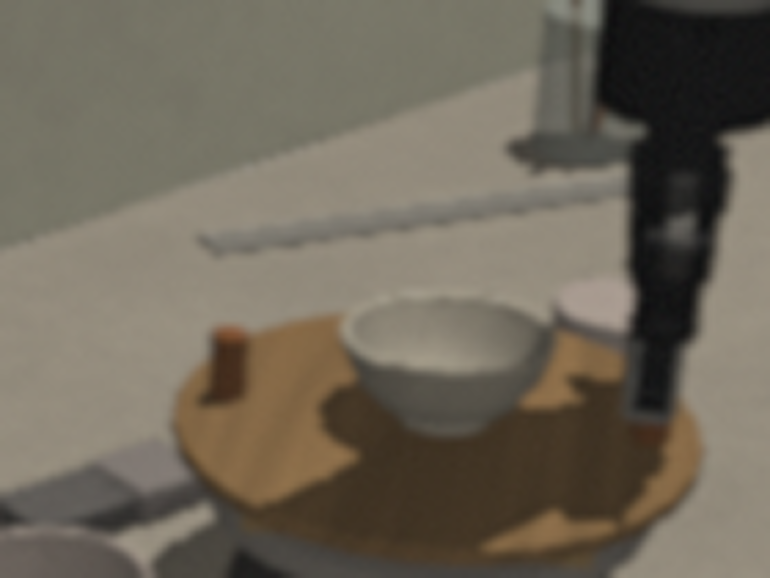

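View pics/t6.png

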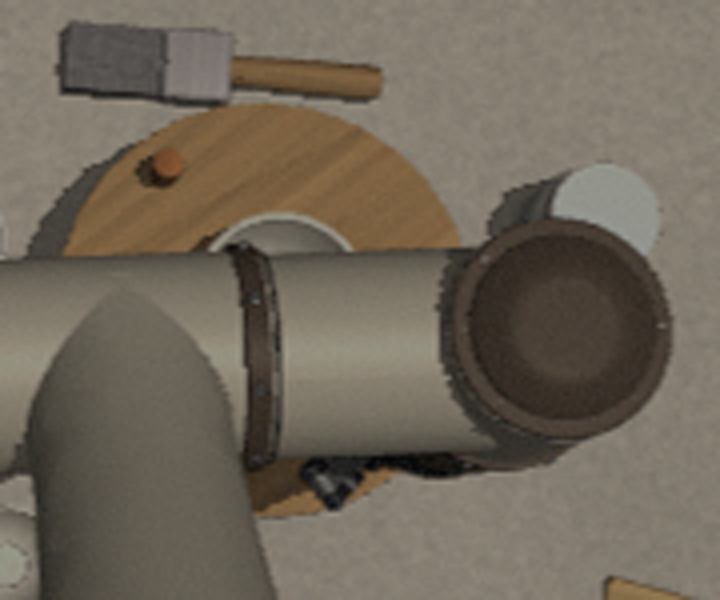

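The board dropped: the first side frame caught it mid-fall, and in the second the far peg and bowl sit about 8 mm lower. Force is about 0. I'll open a little, rise clear and check that it's level.

Request:
step_arm(
  series=[
    [0, 0, 0, 0, 0, 0],
    [0, 0, 0, 0, 0, 0],
    [0, 0, 0, 0, 0, 0],
  ],
  jaw=-0.25,
)

```text
clock: 5.43
position: [459.9, -153.0, 109.4]
ee_rot: [-0.317, 0.948, -0.0, 0.0]
contact_force: [1.5, 0.4, 0.8]
gripper_width: 31.8
```

Request:
step_arm(
  series=[
    [0, 0, 0.02, 0, 0, 0],
    [0, 0, 0.05, 0, 0, 0],
    [0, 0, 0.1, 0, 0, 0],
    [0, 0, 0.18, 0, 0, 0],
    [0, 0, 0.25, 0, 0, 0],
    [0, 0, 0.3, 0, 0, 0],
    [-0.1, -0.1, 0.3, 0, 0, 0],
    [-0.1, -0.3, 0.3, 0, 0, 0],
    [-0.1, -0.5, 0.3, 0, 0, 0],
    [-0.1, -0.5, 0.3, 0, 0, 0],
    [-0.1, -0.5, 0.3, 0, 0, 0],
    [-0.1, -0.5, 0.3, 0, 0, 0],
  ],
)

```text
clock: 6.43
position: [419.3, -358.3, 229.6]
ee_rot: [-0.315, 0.949, -0.001, -0.0]
contact_force: [1.4, 0.2, -0.3]
gripper_width: 32.2
```

Request:
step_arm(
  series=[
    [-0.1, -0.4, 0.0, 0, 0, 0],
    [-0.1, -0.4, 0.0, 0, 0, 0],
    [-0.1, -0.4, 0.0, 0, 0, 0],
    [-0.1, -0.4, 0.0, 0, 0, 0],
    [-0.1, -0.4, 0.0, 0, 0, 0],
    [-0.1, -0.4, 0.0, 0, 0, 0],
  ],
)

```text
clock: 6.93
position: [378.7, -514.6, 228.7]
ee_rot: [-0.316, 0.949, 0.001, -0.0]
contact_force: [0.4, 0.4, 0.8]
gripper_width: 31.9
```

```bash
python3 look.py 7; python3 - <<'E'
from pegs import *
d=arm.get_image("top"); s=arm.get_image("side")
# heights: triangulate peg pairs
A=sorted([c for _,c,_ in blobs(d,(350,180,465,292))],key=lambda c:c[1]); B=sorted([c for _,c,_ in blobs(s,(318,175,435,250))],key=lambda c:c[1])
for a,b in zip(A,B):
    o,r=ray(d,*a);p,q=ray(s,*b); r/=np.linalg.norm(r);q/=np.linalg.norm(q)
    t=np.linalg.lstsq(np.c_[r,-q],p-o,rcond=None)[0]; print("tri",o+r*t[0],p+q*t[1])
E
```

```text
7.0333 [ 379.7 -512.6  229.4] [-0.3  0.4 -0.3] [ 0.07 -0.02 -0.01] [-0.68  0.41  0.04 -0.   -1.2  -0.24]
top [378 197   8   8  44] [381.6 200.6] [598.6 -47.4 127. ]
top [430 265   9   7  43] [434.7 268.3] [ 456.6 -149.3  127. ]
side [329 200   5  12  43] [331.2 206. ] [587.7 -37.6 117. ]
side [406 208   6  12  42] [408.4 213.4] [ 448.5 -140.   117. ]
tri [602.06328208 -49.28041024 108.80753467] [600.82173725 -50.39288121 108.66267173]
tri [ 458.1817101  -153.19556558  109.25043985] [ 457.53275905 -153.64093056  109.27303021]
```

View pics/s7.png

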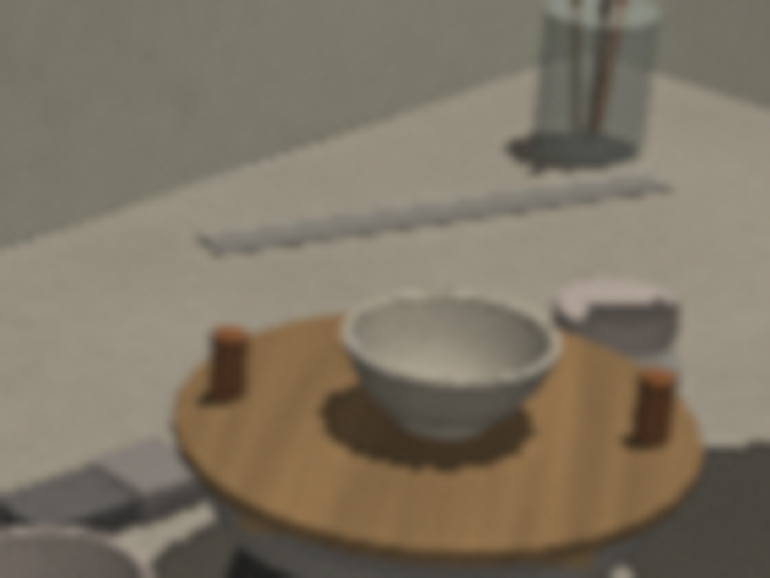

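View pics/t7.png

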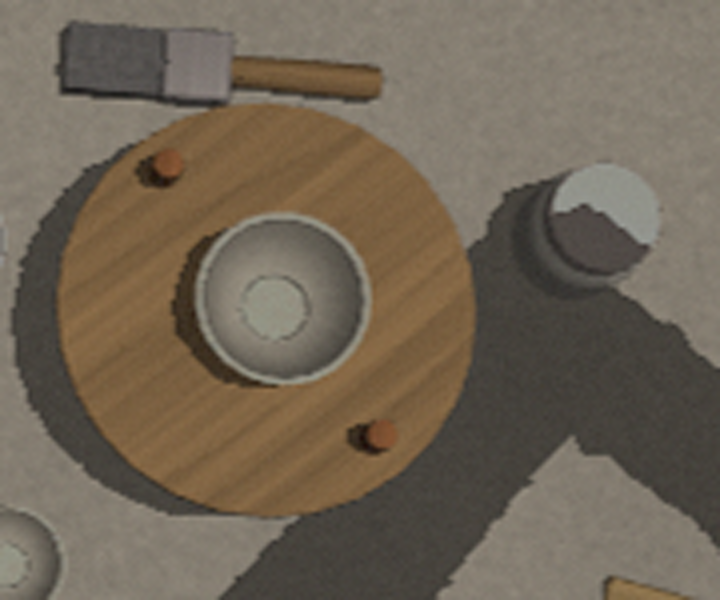

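```bash
python3 - <<'E'
from pegs import *
d=arm.get_image("top"); s=arm.get_image("side")
d0=dict(d,image=cv2.imread("pics/top0.png")[:,:,::-1].copy()); s0=dict(s,image=cv2.imread("pics/side0.png")[:,:,::-1].copy())
for nm,D,S in(("before",d0,s0),("after",d,s)):
    A=sorted([c for _,c,_ in blobs(D,(350,180,465,292))],key=lambda c:c[1]); B=sorted([c for _,c,_ in blobs(S,(318,175,435,250))],key=lambda c:c[1])
    for a,b in zip(A,B):
        o,r=ray(D,*a);p,q=ray(S,*b); r/=np.linalg.norm(r);q/=np.linalg.norm(q)
        t=np.linalg.lstsq(np.c_[r,-q],p-o,rcond=None)[0]; print(nm,((o+r*t[0]+p+q*t[1])/2).round(1))
    hsv=cv2.cvtColor(S["image"],cv2.COLOR_RGB2HSV)
    m=((hsv[...,0]<25)&(hsv[...,1]>85)&(hsv[...,2]>40)).astype(np.uint8)*255
    k=np.zeros_like(m);k[175:250,315:425]=m[175:250,315:425]
    k=cv2.morphologyEx(k,cv2.MORPH_OPEN,np.ones((5,5)))
    c=max(cv2.findContours(k,0,1)[0],key=cv2.contourArea);e=cv2.fitEllipse(cv2.convexHull(c));print("ellipse",np.round(e[0],1),np.round(e[1],1),round(e[2],1))
z=np.linspace(0,2*np.pi,200)
for h in(102,94):
    P=np.array([proj(s,[529.5+110*np.cos(a),-99.5+110*np.sin(a),h]) for a in z],np.float32);e=cv2.fitEllipse(P);print("pred",h,np.round(e[0],1),np.round(e[1],1),round(e[2],1))
df=cv2.absdiff(d["image"],d0["image"]).max(2); 
for n,(a,b,c,e) in dict(cup=(300,200,342,242),brush=(352,163,438,187)).items(): print(n,(df[b:e,a:c]>40).sum())
E
```

```text
before [ 618.6 -104.4  116.5]
before [441.6 -98.1 119.1]
ellipse [368.9 215.8] [48.1 94.7] 95.0
after [600.5 -49.6 109.5]
after [ 457.9 -153.3  109.3]
ellipse [369.3 219.1] [46.7 97.7] 94.7
pred 102 [368.5 214.5] [43.1 97.2] 94.2
pred 94 [368.2 217.6] [43.5 96.9] 94.3
cup 0
brush 21
```

Pegs are at 109.5 and 109.3 mm (109 expected when home). The rim ellipse moved 3.3 px down (3.1 px predicted for 8 mm), so the board is home and level.

```bash
python3 -c "
from bench import arm
print(arm.job_done())"
```

```text
the job is handed in; nothing more can be done
None
```

The board is home and level on the turntable head, and I handed the job in at about 7 s of robot time. I straddled the near peg with the jaws without gripping it and pushed it slowly round, with forces of about 4 N or less. The board dropped at about 39° counter-clockwise, and I opened the jaws and moved the arm clear.

**Last checks**
- **Peg heights:** both peg centres came out at 109.3–109.5 mm, where 109 is expected when home. Before the move they read 116.5 and 119.1.
- **Rim in the side view:** it moved down 3.3 px, against 3.1 px predicted for an 8 mm drop, and its tilt is unchanged.
- **Bowl:** it stands in the middle of the board.
- **Cup, brush and paste jar:** the cup shows no change between the before and after pictures. The brush crop differs in 21 pixels, which I took to be the board edge and shadow beside it. I checked the jar only by eye, and it looked unmoved.
- **Disagreement:** the two cameras differ by about 2–4 mm in sideways position. This did not affect the result.

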